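# Close the incense box by tucking its lid beneath the lip

## Task

Close the marble incense box with your fingertips: push the raised wooden lid over until it lies flat, then, keeping it pressed down, push it along by its ridge so that its free edge slides well home beneath the brass lip and the lid stays shut when you let go. Nothing is to be picked up: leave the box standing where it is and do not disturb the things around it.

Things in the scene. Friction and masses are not known exactly. Their poses are not given: they have to be found in the camera images.
- box: loose white marble incense box, 2 kg, 150 (along its x) x 110 (along its y) mm, standing on the table and open at the top. Origin: centre of its underside; z up. Its x axis points from the hinge end to the lip end. The side walls are 52 mm tall; the end wall at x = +72 mm is 67 mm tall and carries the fixed brass lip, a 4 mm plate that overhangs inwards from that wall. Not more than some 8 N may be pushed sideways on the box before it slides.
- lip_edge (a point): middle of the lower inner edge of the brass lip, at (57, 0, 63) mm in the box's frame. The lip runs from here to x = 75 mm across the full width (110 mm); it is 4 mm thick (top at z = 67 mm). The lid's free edge belongs beneath it.
- lid (a joint): angle of the flat wooden lid on its hinge pins, rad. 0 = lying flat over the box; 1.57 = upright; at most 2.1 (leaning away from the lip). A weak spring (0.07 N m/rad, at rest at 1.75 rad) and a little friction (0.03 N m): it stays near where it starts, needs up to 0.15 N m to fold flat, and springs up again when let go unless its edge is under the lip; under the lip it rests against the lip's underside at about 0.03 rad.
- pins (a joint): how far the lid and its hinge pins have slid along their slots towards the lip, m: 0 = back, 0.016 = fully forward (stop). Stays where it is left; needs about 5 N to slide. With the lid flat and the pins at 0 the free edge stands 7 mm short of the lip (so it can be folded down past it); fully forward it reaches 9 mm beneath the lip. If the pins are forward too soon the lid lands on top of the lip.
- lid_hinge (a point): the hinge axis (middle of the pins), at (-66 + slide, 0, 53) mm in the box's frame; the axis runs along the box's y. The lid is a 6 mm thick board, 98 mm wide along the axis, and reaches from 8 to 116 mm from the axis. Lying flat its underside is at z = 53 mm and its upper (outer) face at z = 59 mm in the box's frame, 4 mm below the lip.
- lid_edge (a point): middle of the lid's free edge (half-way through its thickness), 116 mm from the hinge axis.
- lid_ridge (a point): middle of the top of the thumb ridge on the lid's upper (outer) face: a wooden bar 8 mm high, 70 mm long (along the hinge axis) and 8 mm wide, its middle 88 mm from the hinge axis. Pushing on its hinge-side flank slides the lid towards the lip.
- bell: small brass hand bell, 54 mm wide, 88 mm tall, standing beside the box; a loose bystander, to be left alone. Origin: centre of its underside.
- diya: small terracotta lamp bowl, 64 mm wide, 24 mm tall, standing beside the box; a loose bystander, to be left alone. Origin: centre of its underside.
- matchbox: plain cardboard matchbox, 36 x 55 x 15 mm, lying beyond the box's lip end; a loose bystander, to be left alone. Origin: centre of its underside.
- pot: round yellow pot, 92 mm wide, 90 mm tall, further from the box, towards the far edge or the side of the table; a loose bystander, to be left alone. Origin: centre of its underside.
- jar: amber jar with a white cap, 68 mm wide, 85 mm tall, further from the box, towards the far edge or the side of the table; a loose bystander, to be left alone. Origin: centre of its underside.
- tumbler: open steel tumbler, 72 mm wide, 90 mm tall, further from the box, towards the far edge or the side of the table; a loose bystander, to be left alone. Origin: centre of its underside.
- apple: red apple, 74 mm wide, 78 mm tall, to the right; a loose bystander, to be left alone. Origin: centre of its underside.
Mind the look-alikes: they are no part of the job. There is more than one size of the box; the job needs the smallest.

How it is judged:
By the outcome, as a careful person would: the job done as asked, in the order asked, and still so for the second after the job is handed in, with the robot touching nothing.
It also fails if it takes over 40 s, if anything falls off the work surface, if the arm or the gripper's body presses on something with over 40 N, if the wrist force passes 120 N, or if a joint passes its speed limit or range.

## Robot

A 6-joint arm with a two-finger parallel gripper is mounted at the origin on the work surface. World frame = base frame: x ahead of the robot, y to its left, z up, the work surface at z = 0. Lengths are in mm, angles in rad, forces in N, time in s.
With the tool pointing down it reaches from about 325 to 750 mm from the base axis. Payload 7.6 kg.
Tool frame: the origin (TCP) lies where the fingers leave the gripper's body, on its centre line; the fingertips stand 73 mm ahead of it and the grasp point (between the pads) lies 54 mm ahead of it (robot.tip_reach is the distance from the TCP to the fingertips, in mm); z points along the fingers, y is the line along which they close (so a half turn about z gives the same grasp; the last joint's range is limited). The gripper opens to 85 mm and grips with 20 to 120 N. Pads are 22 mm wide; open, the fingers measure 114 mm over their backs; the gripper's body (76 mm by 85 mm) begins 54 mm behind the grasp point. The pads swing forward as they close: fully open they stand 13 mm farther back than shut.
Start: joints at [1.086, 0.052, 1.401, -0, 1.689, -0.07], TCP at [211.562, 480.5, 303.923] pointing down, gripper open.
Joint ranges: [-2.9, 2.9], [-0.91, 2.17], [0.12, 2.37], [-1.06, 4.2], [0.26, 2.73], [-2.93, 2.93]. Speed limits (rad/s): [2.57, 2.57, 3.01, 3.14, 3.14, 3.14].

## Interface

Orientations are given as a unit quaternion [w, x, y, z].
In Python, from station import robot gives the robot as it stands. The module is installed in compiled form; this text tells all that it offers.
- The arm moves only by the shell command python3 -m inch 'ROWS' [OPENING] [FORCE]. ROWS is a JSON object of lists of equal length, an entry for each row: "delta_pos": the shift along the tool's x, y, z in mm, a list of three; "roll": the turn about the tool's z in rad. In form: {"delta_pos": [[tx, ty, tz], ...], "roll": [roll, ...]}. A call has 1 to 12 rows; each row is the pose to reach, as a shift and turn from the pose commanded when the call began, along the tool's axes at that moment; what a row does not reach only later rows make up. A row lasts 1/12 s, in which the tool goes at most 41.7 mm and 7.16 degrees, less where a joint would pass 70% of its speed; a pose out of reach is approached as far as the arm can. A call with a gripper value outside its range is refused whole. OPENING is the finger opening in mm, from 0 to 85.4, set as the call begins (- or left out, the last holds). The fingers move at their own pace and stop on an object; FORCE is the grip in N (left out, the last holds). Time passes only in rows, so rows that repeat a pose let the fingers close. It gives the time, the measured TCP pose, the force, the opening and the grip force at its end, in the units of the state.
- robot.observe(): the state, without advancing time (a new reading comes with each control period).
- robot.camera(name): name is "scene" or "top"; returns a dict with "pixels" (384x512x3 uint8, blue, green, red), "fx", "fy", "cx", "cy" (pixels), "dist" ([k1, k2, p1, p2, k3] as OpenCV has them; the pictures are not rectified), "rvec" (rotation vector, rad) and "tvec" (3), from world to camera coordinates, as OpenCV has them. Camera axes: x right, y down, z forward; pixel columns grow to the right and rows downward; lengths in mm; the calibration is good to about 2 mm. A picture is of the moment at which its call begins. There is no depth.
- robot.sign_off(): hands the job in; it is judged then, once.
The state is a dict: "t": time; "qpos": joint angles; "joint_velocities": joint speeds; "joint_torque": joint torques, N m; "eef_pos": TCP position; "tool_rot": TCP orientation; "contact_force": force on the tool from outside, world axes, zero at the start; "wrist_torque": the same for the moment, N m; "width": opening from 0.0 (shut) to 1.0 (fully open); "grasp_force": force on a finger pad.
Only numpy, scipy, OpenCV 4.12 (cv2) and the standard library are available. Lean on these libraries where they do the work, as an engineer would, in place of code of your own. Each camera call takes 0.05 s, during which the arm holds its last target. There are 200 camera calls.

## Working session

There is one attempt and no reset: what is moved stays moved. The work goes in short steps, Python scripts to look and compute and a shell command to move; the robot and the scene stay as the last step left them, time stands still between calls to the robot, and variables do not carry over. Pictures are saved under pics/ and viewed, at most 10 in all, crops included, and the job is handed in when it is done.

```bash
mkdir -p pics; cat > h.py <<'E'
import numpy as np,cv2,pickle
from station import robot
def snap(n,tag):
    c=robot.camera(n); cv2.imwrite(f'pics/{tag}.png',c['pixels']); pickle.dump(c,open(f'{tag}.pkl','wb')); return c
def load(tag): return pickle.load(open(f'{tag}.pkl','rb'))
def KD(c): return np.array([[c['fx'],0,c['cx']],[0,c['fy'],c['cy']],[0,0,1.]]),np.array(c['dist'],float)
def ray(c,uv):
    K,D=KD(c); p=cv2.undistortPoints(np.array(uv,float).reshape(-1,1,2),K,D).reshape(-1,2)
    R=cv2.Rodrigues(np.array(c['rvec'],float))[0]; t=np.array(c['tvec'],float).ravel()
    return -R.T@t, np.c_[p,np.ones(len(p))]@R
def onz(c,uv,z):
    o,d=ray(c,uv); return o+d*((z-o[2])/d[:,2])[:,None]
def proj(c,P):
    K,D=KD(c); return cv2.projectPoints(np.array(P,float).reshape(-1,1,3),np.array(c['rvec'],float),np.array(c['tvec'],float),K,D)[0].reshape(-1,2)
E
python3 - <<'E'
from h import *
a=snap('scene','s0');b=snap('top','t0')
for c in(a,b): print(ray(c,[[256,192]]))
print(robot.observe())
E
```

```text
(array([1095.16089344,   36.6739675 , 1032.49091419]), array([[-0.5320806 , -0.04279428, -0.84564815]]))
(array([4.20970669e+02, 3.81141865e-01, 1.18587654e+03]), array([[ 0.07141308, -0.02472666, -0.99718357]]))
{'t': 0.1, 'qpos': array([ 1.08568384e+00,  5.27818484e-02,  1.40164300e+00,  5.81261355e-06,
        1.68859693e+00, -7.02696202e-02]), 'joint_velocities': array([ 0.00136497, -0.00299533, -0.002098  ,  0.00015392, -0.00155533,
        0.00031391]), 'joint_torque': array([ 1.63006527e-03, -3.82583392e+01, -3.60986209e+01,  1.55312802e-05,
        4.80315663e-03,  4.64007968e-06]), 'eef_pos': array([211.48289468, 480.33443128, 303.14234848]), 'tool_rot': array([-1.98664111e-04,  2.05936907e-01,  9.78565010e-01, -6.86400727e-04]), 'contact_force': array([0.16816826, 0.4133409 , 0.19210169]), 'wrist_torque': array([ 0.00635119,  0.02731462, -0.00568223]), 'grasp_force': 0.0, 'width': 1.001522466744783}
```

View pics/s0.png

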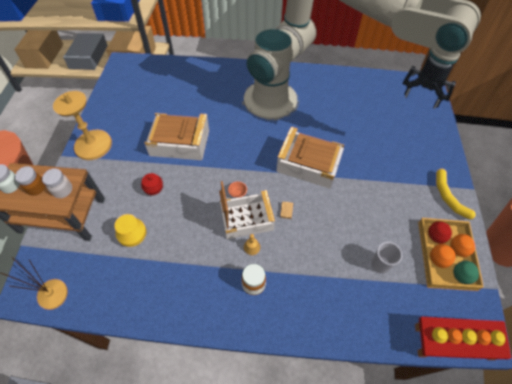

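View pics/t0.png

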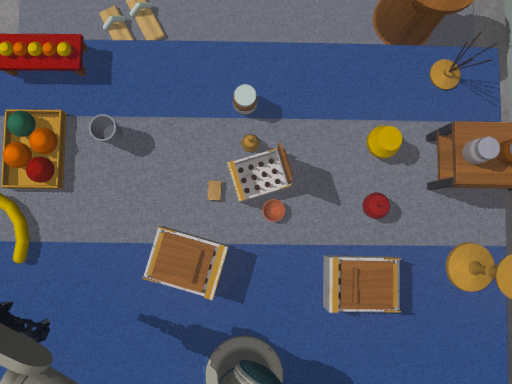

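The scene view shows the possible boxes at (178,136), (310,155) and (247,210). In the top view they are at (362,285), (185,262) and (260,174). The first two are larger and already shut. The one at top (260,174) is the smallest, has a raised lid, and has the bell at (250,143), the diya at (274,210) and the matchbox at (215,190) around it, so I choose it. I'll check it in a close crop.

```bash
python3 - <<'E'
import cv2,numpy as np
a=cv2.imread('pics/s0.png')[165:265,205:305];b=cv2.imread('pics/t0.png')[125:225,205:305]
f=lambda i:cv2.resize(i,(400,400),interpolation=cv2.INTER_CUBIC)
cv2.imwrite('pics/crop0.png',np.hstack([f(a),f(b)]))
E
```

```text
(no output)
```

View pics/crop0.png

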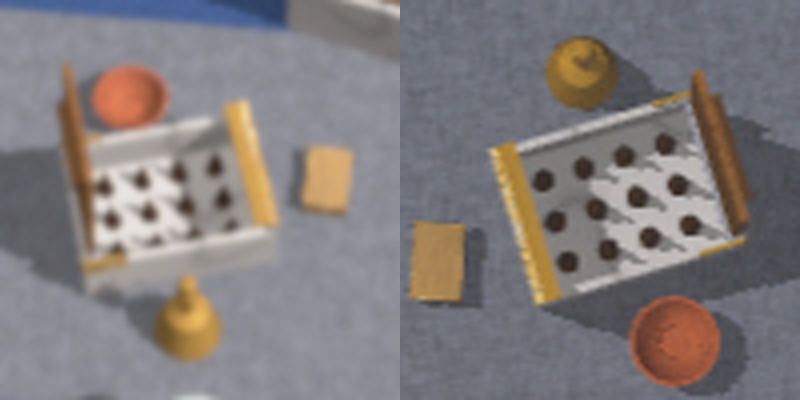

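The crop confirms it. The box is open, the brass lip is on the matchbox side (top, around (237,180)), and the lid stands near-upright at the other end (285,163). The bell and diya sit just off the two long sides.

```bash
cat > fit.py <<'E'
from h import *
from scipy.optimize import least_squares
def lipquad(c,roi):
    x0,y0,x1,y1=roi; hsv=cv2.cvtColor(cv2.resize(c['pixels'][y0:y1,x0:x1],None,fx=4,fy=4,interpolation=cv2.INTER_CUBIC),cv2.COLOR_BGR2HSV)
    m=cv2.inRange(hsv,(14,110,90),(32,255,255))
    k=max(cv2.findContours(m,0,1)[0],key=cv2.contourArea)
    return (cv2.boxPoints(cv2.minAreaRect(k))+.5)/4-.5+[x0,y0]
def order(c,q,P):   # match quad to predicted pts
    from scipy.optimize import linear_sum_assignment as L
    return q[L(np.linalg.norm(P[:,None]-q[None],axis=2))[1]]
LIP=np.array([[75,55,67],[75,-55,67],[57,55,67],[57,-55,67.]])
def W(p,B):
    x,y,a=p; r=np.array([[np.cos(a),-np.sin(a),0],[np.sin(a),np.cos(a),0],[0,0,1]]); return np.array(B)@r.T+[x,y,0]
def lidpt(th,s,r,h,y): # r along lid from axis, h outward above underside plane
    return [-66+s+r*np.cos(th)-h*np.sin(th),y,53+r*np.sin(th)+h*np.cos(th)]
E
python3 - <<'E'
from fit import *
t=load('t0');s=load('s0')
g=onz(t,[[227.7,162.5],[240,200.7],[278.2,148.7],[291.2,185]],60);print(g.round(0))
ctr=g.mean(0);v=g[:2].mean(0)-g[2:].mean(0)
p0=[ctr[0],ctr[1],np.arctan2(v[1],v[0])]
qt=lipquad(t,(222,150,256,206));qs=lipquad(s,(255,185,276,228))
print('top quad',qt.round(1).tolist(),'scene quad',qs.round(1).tolist())
pt=order(t,qt,proj(t,W(p0,LIP)))
ot=least_squares(lambda p:(proj(t,W(p,LIP))-pt).ravel(),p0)
print('lip-top fit',ot.x,ot.fun.round(1))
H=np.array([[-75,55,52],[-75,-55,52.]])
hp=np.array([[291.2,185],[278.2,148.7]])
hp=order(t,hp,proj(t,W(ot.x,H)))
o2=least_squares(lambda p:np.r_[(proj(t,W(p,LIP))-pt).ravel(),(proj(t,W(p,H))-hp).ravel()],p0)
print('all',o2.x,o2.fun.round(1))
ps=order(s,qs,proj(s,W(o2.x,LIP)));print('scene resid',(proj(s,W(o2.x,LIP))-ps).round(1).tolist())
# lid angle: free edge top corners; compare
for th in(1.4,1.5,1.6,1.7,1.8):
  print(th,[ (proj(c,W(o2.x,[lidpt(th,0,116,3,y) for y in(49,-49)]))-np.array(o)).round(1).tolist() for c,o in((t,(205,125)),(s,(205,165)))])
for n,c,uv,z in(('bell',t,[[250,146]],30),('diya',t,[[274,210.5]],24),('match',t,[[215,190.5]],15)): print(n,onz(c,uv,z).round(0))
E
```

```text
[[ 581.   50.   60.]
 [ 478.   15.   60.]
 [ 620.  -87.   60.]
 [ 522. -123.   60.]]
top quad [[227.2, 161.7], [233.4, 159.8], [245.1, 198.8], [238.9, 200.7]] scene quad [[260.5, 191.5], [265.6, 190.1], [274.0, 219.9], [268.9, 221.3]]
lip-top fit [551.97284524 -36.67829695   1.87329796] [-0.1  0.1 -0.1 -0.   0.1  0.   0.1 -0.1]
all [551.26281597 -35.78242234   1.87358374] [-0.4  0.4 -0.5  0.2 -0.2  0.3 -0.3  0.2  0.1  0.4  1.3 -1.6]
scene resid [[0.7, -0.3], [0.5, 0.2], [0.2, -0.7], [-0.3, -0.2]]
1.4 [[[80.7, 57.0], [69.0, 19.0]], [[20.8, 15.0], [26.7, 44.1]]]
1.5 [[[85.3, 55.6], [73.5, 17.6]], [[16.8, 15.5], [22.5, 44.6]]]
1.6 [[[89.8, 54.3], [78.0, 16.3]], [[12.8, 16.2], [18.3, 45.4]]]
1.7 [[[94.2, 53.0], [82.4, 15.1]], [[8.9, 17.1], [14.2, 46.4]]]
1.8 [[[98.5, 51.7], [86.7, 14.0]], [[5.0, 18.2], [10.1, 47.5]]]
bell [[632. -10.  30.]]
diya [[453. -79.  24.]]
match [[508.  86.  15.]]
```

```bash
cat > go.py <<'E'
from fit import *
from scipy.spatial.transform import Rotation as Ro
P=(552,-36.5,1.8735)   # box x,y,yaw
def delta(bx,tipz,by=0):
    o=robot.observe(); q=o['tool_rot']; R=Ro.from_quat([q[1],q[2],q[3],q[0]]).as_matrix()
    T=W(P,[[bx,by,0]])[0]; T[2]=tipz+robot.tip_reach
    a=np.arctan2(R[1,0],R[0,0])-P[2]
    Rb=W((0,0,-P[2]),o['contact_force']);e=W((0,0,-P[2]),o['eef_pos']-np.r_[P[:2],0])
    print('t',round(o['t'],2),'delta',(R.T@(T-o['eef_pos'])).round(1),'roll',round(a,3),'boxframe tcp x,y,tipz',(e-[0,0,robot.tip_reach]).round(1),'F box',Rb.round(1))
E
python3 -c "
from go import *
delta(-105,180)
for th in (1.5,1.3,1.1,.9,.7,.5,.35,.2,.1,0):
  p=lidpt(th,0,76,6,0);print(th,'tool bx',round(p[0]-11,1),'tipz',round(p[2],1))"
```

```text
t 0.1 delta [-589.  -414.8   51.1] roll 0.853 boxframe tcp x,y,tipz [594.8 171.  230.5] F box [ 0.3 -0.3  0.2]
1.5 tool bx -77.6 tipz 129.2
1.3 tool bx -62.5 tipz 127.8
1.1 tool bx -47.9 tipz 123.5
0.9 tool bx -34.5 tipz 116.3
0.7 tool bx -22.7 tipz 106.5
0.5 tool bx -13.2 tipz 94.7
0.35 tool bx -7.7 tipz 84.7
0.2 tool bx -3.7 tipz 74.0
0.1 tool bx -2.0 tipz 66.6
0 tool bx -1.0 tipz 59.0
```

```bash
R='[-589,-415,-10]'; python3 -m inch '{"delta_pos":[[-589,-415,-10],[-589,-415,-10],[-589,-415,-10],[-589,-415,-10],[-589,-415,-10],[-589,-415,-10],[-589,-415,-10],[-589,-415,-10],[-589,-415,-10],[-589,-415,-10],[-589,-415,-10],[-589,-415,-10]],"roll":[0.1,0.2,0.3,0.4,0.5,0.6,0.7,0.8,0.85,0.853,0.853,0.853]}' 0 20; python3 -c "
from go import *
delta(-105,240)"
```

```text
t: 1.1
eef_pos: [470.1, 50.2, 310.7]
tool_rot: [-0.0, 0.592, 0.806, 0.0]
contact_force: [0.8, 1.0, 0.6]
width: 0.002
grasp_force: 0.0
t 1.1 delta [-212.2   52.4   -2. ] roll 0.0 boxframe tcp x,y,tipz [107.2  52.4 238.1] F box [ 0.7 -1.   0.6]
```

```bash
python3 -m inch '{"delta_pos":[[-212,52,0],[-212,52,0],[-212,52,0],[-212,52,0],[-212,52,0],[-212,52,0],[-212,52,0],[-212,52,0],[-212,52,0]],"roll":[0,0,0,0,0,0,0,0,0]}'; python3 -c "
from go import *
delta(-105,128)
snap('top','t1');snap('scene','s1')
cv2.imwrite('pics/v1.png',np.hstack([cv2.resize(load(k)['pixels'][y:y+130,x:x+130],(400,400),interpolation=cv2.INTER_CUBIC) for k,x,y in(('s1',170,130),('t1',215,110))]))"
```

```text
t: 1.85
eef_pos: [582.1, -133.4, 310.9]
tool_rot: [-0.0, 0.592, 0.806, 0.0]
contact_force: [-0.3, -0.1, 0.7]
width: -0.002
grasp_force: 0.0
t 1.85 delta [-3.600e+00  1.000e-01  1.103e+02] roll 0.001 boxframe tcp x,y,tipz [-1.014e+02  2.000e-01  2.383e+02] F box [-0.   0.3  0.7]
```

View pics/v1.png

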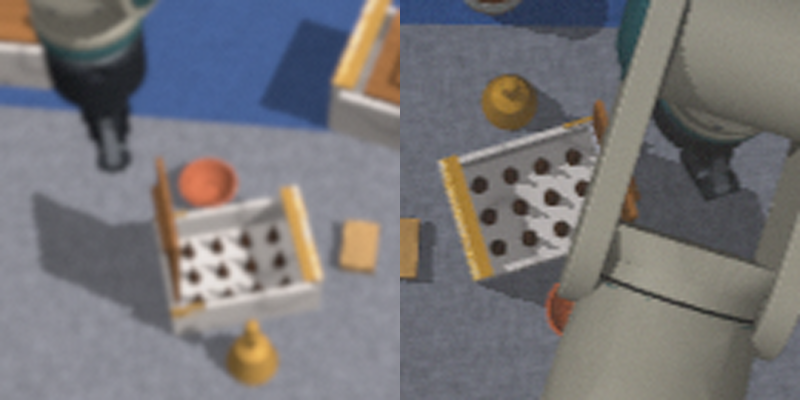

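The shut fingers (scene crop at (115,160), top crop at (715,180)) hang clear on the hinge side of the near-upright lid, and nothing has been disturbed. Next I'll lower them and begin the push.

```bash
python3 -m inch '{"delta_pos":[[-3,0,30],[-3,0,60],[-3,0,90],[-3,0,109],[-3,0,109],[5,0,109],[12,0,109],[16,0,109],[20,0,109],[23,0,109]],"roll":[0,0,0,0,0,0,0,0,0,0]}'; python3 -c "
from go import *
delta(-62.5,127.8)"
```

```text
t: 2.78
eef_pos: [575.9, -112.0, 203.5]
tool_rot: [0.001, 0.592, 0.806, 0.001]
contact_force: [0.7, -0.4, 0.5]
width: 0.001
grasp_force: 0.3
t 2.78 delta [16.7 -0.3  3.1] roll 0.001 boxframe tcp x,y,tipz [-79.2  -0.3 130.9] F box [-0.6 -0.5  0.5]
```

```bash
python3 -m inch '{"delta_pos":[[4,0,1],[8,0,2],[12,0,2],[16,0,3],[20,0,4],[24,0,5],[28,0,6],[31,0,7],[35,0,9],[38,0,11],[41,0,13],[44,0,15]],"roll":[0,0,0,0,0,0,0,0,0,0,0,0]}'; python3 -c "
from go import *
delta(-22.7,106.5)
snap('scene','s2')
cv2.imwrite('pics/v2.png',cv2.resize(load('s2')['pixels'][160:260,190:310],(600,500),interpolation=cv2.INTER_CUBIC))"
```

```text
t: 3.78
eef_pos: [562.4, -70.3, 186.6]
tool_rot: [-0.0, 0.592, 0.806, 0.0]
contact_force: [0.1, -0.9, 0.6]
width: 0.0
grasp_force: 0.4
t 3.78 delta [12.7  0.2  7.5] roll 0.0 boxframe tcp x,y,tipz [-35.4   0.2 114. ] F box [-0.9  0.2  0.6]
```

View pics/v2.png

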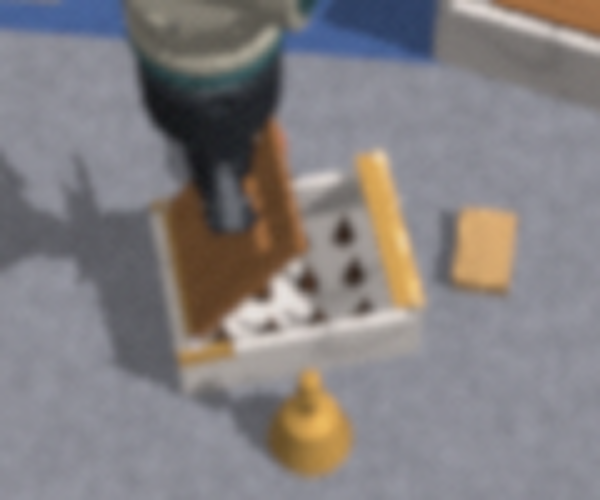

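The lid is folding at about 0.85 rad. The fingertip at (235,225) is on its outer face, on the hinge side of the ridge at (265,220), and the box hasn't moved. I'll continue the arc.

```bash
python3 -m inch '{"delta_pos":[[5,0,3],[9,0,5],[13,0,8],[17,0,13],[20,0,17],[23,0,21],[26,0,26],[28,0,31],[30,0,36],[32,0,41],[33,0,45],[33,0,48]],"roll":[0,0,0,0,0,0,0,0,0,0,0,0]}'; python3 -c "
from go import *
delta(-1,59)"
```

```text
t: 4.83
eef_pos: [552.5, -38.8, 138.2]
tool_rot: [-0.0, 0.592, 0.806, 0.0]
contact_force: [0.6, 0.6, 2.4]
width: -0.002
grasp_force: 0.9
t 4.83 delta [1.4 0.3 6.6] roll 0.0 boxframe tcp x,y,tipz [-2.4  0.3 65.6] F box [ 0.4 -0.7  2.4]
```

```bash
python3 -m inch '{"delta_pos":[[0,0,2],[0,0,4],[0,0,5],[0,0,6],[0,0,6.5],[0,0,7],[0,0,7],[0,0,7]],"roll":[0,0,0,0,0,0,0,0]}'; python3 -c "
from go import *
delta(-1,58)"
```

```text
t: 5.5
eef_pos: [552.6, -39.2, 131.8]
tool_rot: [-0.0, 0.592, 0.806, -0.0]
contact_force: [-0.1, 0.3, 1.4]
width: 0.0
grasp_force: 0.7
t 5.5 delta [1.7 0.2 1.2] roll 0.0 boxframe tcp x,y,tipz [-2.7  0.2 59.2] F box [0.4 0.  1.4]
```

```bash
python3 -m inch '{"delta_pos":[[0,0,0.5],[0,0,1],[0,0,1],[0,0,1]],"roll":[0,0,0,0]}'; python3 -c "
from go import *
delta(-1,58)
snap('scene','s3');snap('top','t3')
cv2.imwrite('pics/v3.png',cv2.resize(load('s3')['pixels'][160:260,190:310],(600,500),interpolation=cv2.INTER_CUBIC))"
```

```text
t: 5.83
eef_pos: [552.7, -39.1, 131.1]
tool_rot: [0.0, 0.592, 0.806, 0.0]
contact_force: [-1.7, 1.0, 5.1]
width: -0.0
grasp_force: 2.1
t 5.83 delta [1.7 0.1 0.5] roll 0.0 boxframe tcp x,y,tipz [-2.7  0.1 58.5] F box [1.4 1.3 5.1]
```

View pics/v3.png

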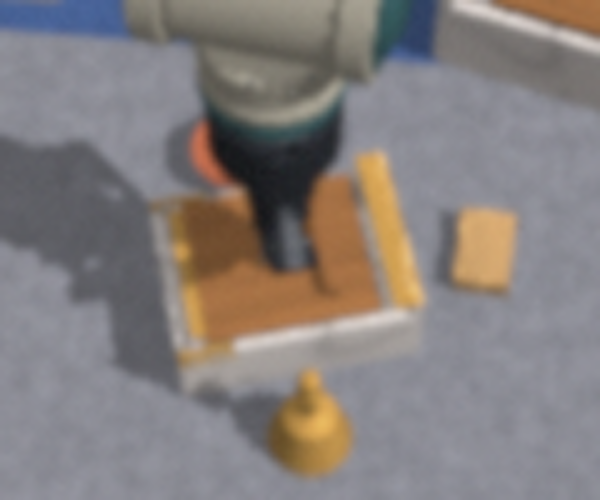

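The lid lies flat with its free edge at (370,250), just short of the lip at (390,240). The fingertip at (290,255) is behind the ridge at (322,270), pressing with 5 N. Now I'll slide it forward.

```bash
python3 -m inch '{"delta_pos":[[1,0,0],[2,0,0],[3,0,0],[4,0,0],[5,0,0],[6,0,0],[7,0,0],[8,0,0],[9,0,0],[10,0,0]],"roll":[0,0,0,0,0,0,0,0,0,0]}'; python3 -c "
from go import *
delta(23,58)"
```

```text
t: 6.77
eef_pos: [549.6, -29.5, 130.9]
tool_rot: [0.0, 0.592, 0.806, 0.0]
contact_force: [2.3, -2.9, 4.2]
width: 0.001
grasp_force: 2.2
t 6.77 delta [15.6  0.2  0.3] roll 0.0 boxframe tcp x,y,tipz [ 7.4  0.2 58.3] F box [-3.4 -1.3  4.2]
```

```bash
python3 -m inch '{"delta_pos":[[1,0,0],[2,0,0],[3,0,0],[4,0,0],[5,0,0],[6,0,0]],"roll":[0,0,0,0,0,0]}'; python3 -c "
from go import *
delta(23,58)"
```

```text
t: 7.27
eef_pos: [547.9, -24.1, 130.9]
tool_rot: [0.0, 0.592, 0.806, -0.0]
contact_force: [1.0, -4.6, 3.4]
width: -0.001
grasp_force: 3.1
t 7.27 delta [9.9 0.2 0.3] roll 0.0 boxframe tcp x,y,tipz [13.1  0.2 58.3] F box [-4.7  0.4  3.4]
```

```bash
python3 -m inch '{"delta_pos":[[1,0,0],[2,0,0],[3,0,0],[4,0,0],[5,0,0],[6,0,0]],"roll":[0,0,0,0,0,0]}'; python3 -c "
from go import *
delta(23,58)
snap('scene','s4');snap('top','t4')
cv2.imwrite('pics/v4.png',np.hstack([cv2.resize(load('s4')['pixels'][170:250,210:290],(400,400),interpolation=cv2.INTER_CUBIC),cv2.resize(load('t4')['pixels'][135:215,215:295],(400,400),interpolation=cv2.INTER_CUBIC)]))
print(lipquad(load('s4'),(255,185,276,228)).round(1).tolist())"
```

```text
t: 7.77
eef_pos: [546.1, -18.4, 130.9]
tool_rot: [0.0, 0.592, 0.806, -0.0]
contact_force: [1.7, -5.0, 3.8]
width: -0.003
grasp_force: 3.1
t 7.77 delta [3.9 0.2 0.3] roll 0.0 boxframe tcp x,y,tipz [19.1  0.2 58.3] F box [-5.3 -0.1  3.8]
[[254.6, 190.9], [271.6, 190.9], [271.6, 221.1], [254.6, 221.1]]
```

View pics/v4.png

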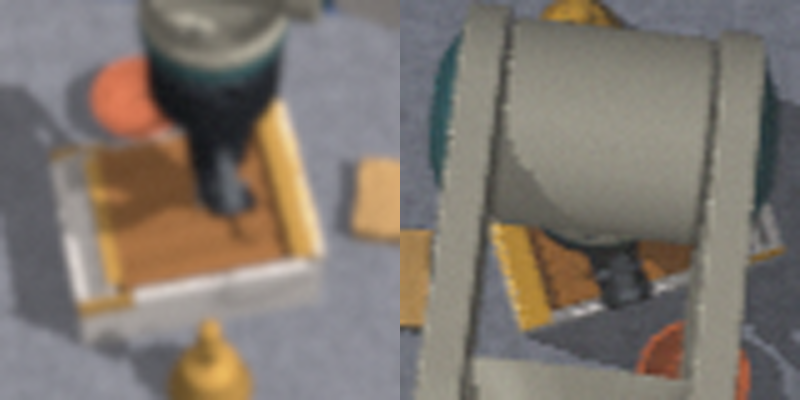

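The lid's edge has reached the lip, with no gap at scene crop (290,180) or top crop (540,260), and the box is in place. I'll push the last few millimetres in small steps.

```bash
python3 -m inch '{"delta_pos":[[0.7,0,0],[1.4,0,0],[2,0,0],[2.5,0,0],[2.5,0,0]],"roll":[0,0,0,0,0]}'; python3 -c "
from go import *
delta(23,58)"
```

```text
t: 8.28
eef_pos: [545.3, -15.8, 130.8]
tool_rot: [0.0, 0.592, 0.806, -0.0]
contact_force: [1.8, -5.4, 4.1]
width: -0.003
grasp_force: 3.2
t 8.28 delta [1.3 0.2 0.2] roll 0.0 boxframe tcp x,y,tipz [21.7  0.2 58.2] F box [-5.7 -0.1  4.1]
```

```bash
python3 -m inch '{"delta_pos":[[0.4,0,0],[0.8,0,0],[0.8,0,0]],"roll":[0,0,0]}'; python3 -c "
from go import *
delta(23,58)
snap('scene','s5')
for n in('s0','s4','s5'):
  c=load(n)['pixels'][165:250,255:300]; print(cv2.phaseCorrelate(np.float64(cv2.cvtColor(load('s0')['pixels'][222:240,222:276],6)),np.float64(cv2.cvtColor(load(n)['pixels'][222:240,222:276],6))))"
```

```text
t: 8.53
eef_pos: [545.1, -15.1, 130.9]
tool_rot: [0.0, 0.592, 0.806, -0.0]
contact_force: [1.4, -5.4, 4.9]
width: 0.001
grasp_force: 3.3
t 8.53 delta [0.5 0.2 0.3] roll 0.0 boxframe tcp x,y,tipz [22.5  0.2 58.3] F box [-5.6  0.3  4.9]
((0.0, 0.0), 1.0)
((0.8180987056330231, 0.9542583371179809), 0.392531621197047)
((0.9738538060119382, 1.0896602563449003), 0.44642433342920157)
```

```bash
python3 - <<'E'
from fit import *
def sub(im,ref,box,m=3):
    x0,y0,x1,y1=box;r=[cv2.resize(cv2.GaussianBlur(i,(3,3),0),None,fx=8,fy=8,interpolation=cv2.INTER_CUBIC) for i in(im[y0-m:y1+m,x0-m:x1+m],ref[y0:y1,x0:x1])]
    s=cv2.matchTemplate(r[0],r[1],cv2.TM_CCOEFF_NORMED);_,v,_,l=cv2.minMaxLoc(s);return np.round([l[0]/8-m,l[1]/8-m,v],2)
s0=load('s0')['pixels']
for n in('s2','s3','s4','s5'):
    print(n,'lip corner',sub(load(n)['pixels'],s0,(266,210,284,228)),'lip far',sub(load(n)['pixels'],s0,(258,184,274,200)),'hinge corner',sub(load(n)['pixels'],s0,(220,224,236,242)),'matchbox',sub(load(n)['pixels'],s0,(276,198,298,222)))
E
```

```text
s2 lip corner [0.   0.   0.99] lip far [0.12 0.   0.97] hinge corner [0.38 0.5  0.53] matchbox [0. 0. 1.]
s3 lip corner [0.12 0.12 0.99] lip far [0.38 0.25 0.91] hinge corner [-1.25 -0.25  0.7 ] matchbox [0. 0. 1.]
s4 lip corner [0.38 0.38 0.87] lip far [1.   3.   0.61] hinge corner [-1.38  0.12  0.69] matchbox [0. 0. 1.]
s5 lip corner [0.38 0.5  0.88] lip far [0.88 3.   0.61] hinge corner [-1.38  0.12  0.71] matchbox [0. 0. 1.]
```

```bash
python3 -m inch '{"delta_pos":[[0.4,0,0],[0.8,0,0],[1.2,0,0],[1.2,0,0]],"roll":[0,0,0,0]}'; python3 -c "
from go import *
delta(23,58)"
```

```text
t: 8.92
eef_pos: [544.7, -13.9, 130.9]
tool_rot: [0.0, 0.592, 0.806, 0.0]
contact_force: [1.3, -5.2, 4.0]
width: -0.0
grasp_force: 3.3
t 8.92 delta [-0.8  0.2  0.3] roll 0.0 boxframe tcp x,y,tipz [23.8  0.2 58.3] F box [-5.4  0.3  4. ]
```

```bash
python3 - <<'E'
from go import *
snap('scene','s6')
xs=np.arange(-76,-15,1.)
for n in('s3','s4','s5','s6'):
    c=load(n); out=[]
    for y in(-25,-30,-35,-40):
        uv=proj(c,W(P,np.c_[xs,0*xs+y,0*xs+59])).astype(np.float32)
        v=cv2.remap(c['pixels'],uv[:,:1].copy(),uv[:,1:].copy(),cv2.INTER_CUBIC)[:,0].astype(float)
        out.append(v[:,2]-v[:,0])
    v=np.mean(out,0); print(n,v[::3].astype(int))
    i=len(xs)
    g=np.diff(v); print('  pos edge',xs[g.argmax()]+.5,'neg edge',xs[g.argmin()]+.5)
E
```

```text
s3 [  2   7  12  37  84 115 116 105  97  96  96  95  95  97  97  97  96  96
  96  97  97]
  pos edge -65.5 neg edge -55.5
s4 [  4  10  12  10   9   9  24  69 109 120 110  99  96  96  95  96  96  95
  96  96  97]
  pos edge -54.5 neg edge -46.5
s5 [  5  10  11  10   9   9   8  20  60 103 118 111 101  96  96  97  96  95
  96  96  97]
  pos edge -51.5 neg edge -42.5
s6 [  4  10  11  10   8   8   8  13  42  89 116 116 104  96  96  96  96  96
  96  96  96]
  pos edge -50.5 neg edge -40.5
```

The lid's brass hinge edge has moved about 14.6 mm between s3 and s6, out of 16 mm. I'll go one more millimetre, then ease off and retreat.

```bash
python3 -m inch '{"delta_pos":[[0.5,0,0],[1,0,0],[1,0,0]],"roll":[0,0,0]}'; python3 -c "
from go import *
delta(23,58)"
python3 -m inch '{"delta_pos":[[0,0,-1],[0,0,-1.5],[-1,0,-2.5],[-3,0,-3.5],[-5,0,-5],[-6,0,-10],[-6,0,-30],[-6,0,-60],[-6,0,-90],[-6,0,-120],[-6,0,-120]],"roll":[0,0,0,0,0,0,0,0,0,0,0]}'; python3 -c "
from go import *
delta(-100,170)"
```

```text
t: 9.22
eef_pos: [544.6, -13.6, 130.9]
tool_rot: [0.001, 0.592, 0.806, -0.0]
contact_force: [3.1, -8.3, 3.9]
width: -0.002
grasp_force: 5.2
t 9.22 delta [-1.   0.3  0.3] roll -0.0 boxframe tcp x,y,tipz [24.   0.3 58.3] F box [-8.8 -0.5  3.9]
t: 10.13
eef_pos: [547.7, -18.4, 258.1]
tool_rot: [0.004, 0.592, 0.806, 0.003]
contact_force: [0.5, -0.1, 1.7]
width: 0.0
grasp_force: 0.0
t 10.13 delta [-118.5   -1.6   15.9] roll 0.001 boxframe tcp x,y,tipz [ 18.6  -1.3 185.5] F box [-0.2 -0.4  1.7]
```

The force rose to 8.8 N at the stop, so the lid is fully forward. I'll move clear and look.

```bash
python3 -m inch '{"delta_pos":[[-40,0,-40],[-80,0,-40],[-120,0,-40],[-160,0,-40],[-200,0,-40],[-200,0,-40],[-200,0,-40],[-200,0,-40],[-200,0,-40],[-200,0,-40]],"roll":[0,0,0,0,0,0,0,0,0,0]}'|head -2; python3 - <<'E'
from fit import *
snap('scene','s7');snap('top','t7')
f=lambda i:cv2.resize(i,(400,400),interpolation=cv2.INTER_CUBIC)
cv2.imwrite('pics/v7.png',np.hstack([f(load('s7')['pixels'][165:265,205:305]),f(load('t7')['pixels'][125:225,205:305])]))
E
```

```text
t: 10.97
eef_pos: [605.9, -207.9, 291.3]
```

View pics/v7.png

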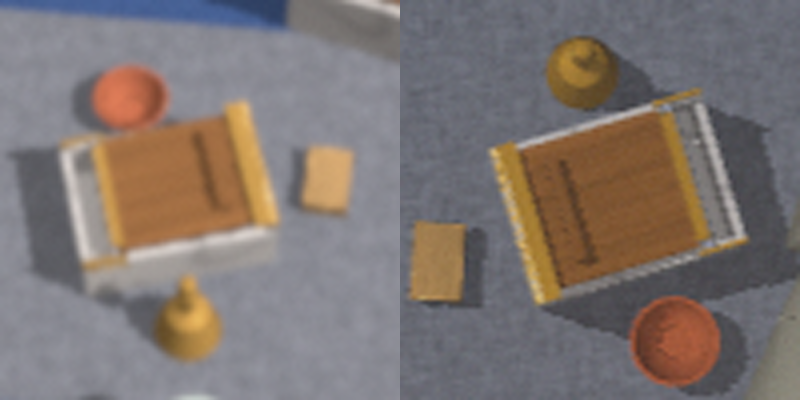

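The lid is shut with its free edge under the lip (scene crop (245,170), top crop (535,220)). The box, bell, diya and matchbox are at the same pixels as before. I'll hand it in.

```bash
python3 -c "
from station import robot
print(robot.sign_off())"
```

```text
the job is handed in; nothing more can be done
None
```

The smallest box is closed: its lid lies flat, pushed fully forward to the stop under the brass lip, and stayed shut after release; the box, bell, diya and matchbox looked unmoved in the last pictures, and I handed the job in at about 11 s.

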